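# Lock a rotor onto its sculpture shaft with a push nut

## Robot

A 7-joint arm with a two-finger parallel gripper is mounted at the origin on the work surface. World frame = base frame: x ahead of the robot, y to its left, z up, the work surface at z = 0. Lengths are in m, angles in degrees, forces in N, time in s.
With the tool pointing down it reaches from about 0.425 to 0.875 m from the base axis. Payload 4.7 kg.
Tool frame: the origin (TCP) lies at the very end of the fingers, on their centre line; the grasp point (between the pads) lies 19 mm behind it; z points along the fingers, y is the line along which they close (so a half turn about z gives the same grasp; the last joint's range is limited). The gripper opens to 87 mm and grips with 3 to 60 N. Pads are 19 mm wide; open, the fingers measure 117 mm over their backs; the gripper's body (75 mm by 190 mm) begins 51 mm behind the grasp point.
Start: joints at [-68.978, 18.392, -4.016, 83.108, 1.295, 78.541, -3.26], TCP at [0.225, 0.61, 0.223] pointing down, gripper open.
Joint ranges: [-163.93, 163.93], [-17.29, 119.83], [-79.2, 71.16], [3.27, 140.29], [-89.18, 269.18], [5.43, 117.66], [-154.24, 154.24]. Speed limits (degrees/s): [147.25, 147.25, 180, 180, 180, 180, 180].

## Interface

Orientations are given as [roll, pitch, yaw] about the fixed x, y, z axes, in that order (R = Rz(yaw) Ry(pitch) Rx(roll)).
In Python, from cell import get_obs, eyes, env gives the robot as it stands.
- The arm moves only by the tool servo_tool, never from a script. Its argument "series" is a list that holds one entry, the list of rows, each a list of 7 numbers: the shift along the tool's x, y, z in units of 300 mm (1.0 is 300 mm), then the turn, a rotation vector about the tool's x, y, z in units of pi rad (1.0 is pi rad), then the opening, from 0 (shut) to 1 (fully open). In form: [[[tx, ty, tz, wx, wy, wz, gripper], ...]]. A call has 1 to 12 rows; each row is the pose to reach, as a shift and turn from the pose commanded when the call began, along the tool's axes at that moment, turning the shorter way round; what a row does not reach only later rows make up. A row lasts 1/12 s, in which the tool goes at most 41.7 mm and 7.16 degrees, less where a joint would pass 70% of its speed; a pose out of reach is approached as far as the arm can. A call with a number of a shift or a turn outside -1 to 1 is refused whole. A call with a gripper value outside its range is refused whole. The fingers move at their own pace and stop on an object; "grip_force" is the grip in N (left out, the last holds). Time passes only in rows, so rows that repeat a pose let the fingers close. It gives the time, the measured TCP pose, the force, the opening and the grip force at its end, in the units of the state.
- get_obs(): the state, without advancing time (a new reading comes with each control period).
- eyes.read_camera(name): name is "scene" or "top" or "wrist"; returns a dict with "frame" (480x640x3 uint8, red, green, blue), "depth" (480x640 float32, m along the optical axis (not along the pixel's ray), 0 where there is no reading), "fx", "fy", "cx", "cy" (pixels), "origin" and "rotation" of the camera in the world; the wrist camera has in their place "mount" (4x4, takes a point from camera to tool coordinates, whose origin is the TCP and whose axes are the flange's). Camera axes: x right, y down, z forward; pixel columns grow to the right and rows downward; lengths in m; the calibration is good to about 2 mm. A picture is of the moment at which its call begins: read the wrist's pose just before it.
- env.sign_off(): hands the job in; it is judged then, once.
The state is a dict: "time_s": time; "qpos": joint angles; "joint_velocities": joint speeds; "effort": joint torques, N m; "tool_pos": TCP position; "tool_rot": TCP orientation; "force": force on the tool from outside, world axes, zero at the start; "wrist_torque": the same for the moment, N m; "grip_width": finger opening in m; "grasp_force": force on a finger pad.
Only numpy, scipy, OpenCV 4.12 (cv2) and the standard library are available. Lean on these libraries where they do the work, as an engineer would, in place of code of your own. Each camera call takes 0.05 s, during which the arm holds its last target. There are 200 camera calls.

## Task

Pick up the yellow push nut, start it over the pointed top of the upright shaft and press it straight down until it bears on the copper rotor hub and pushes the hub's spring down about half way, so that the teeth hold it tight; never squeeze the spring flat. Then let go and move clear, and leave the things lying around alone.

Things in the scene. Friction and masses are not known exactly. Their poses are not given: they have to be found in the camera images.
- nut: Yellow hexagonal push nut lying flat on the bench, loose: 34 mm across flats (each flat 19.6 mm wide), 16 mm tall, about 110 g, open right through. Origin: centre of its underside, z up; flats face its x axis and every 60 degrees from it.
- nut_teeth (a point): Centre of the nut's opening, 8 mm above its underside, where six sprung brass teeth leave 8 mm diameter; each tooth gives way outward by up to 5 mm. Once below the nose, on the plain shaft, they rub with 9 to 15 N in all against sliding, down or up (it differs each time and wavers a little), so the nut stays where it is pressed to.
- stand: Fixed sculpture stand. Origin: centre of the underside of its round dark base (110 mm diameter), z up. On its axis stands a plain steel shaft of 12 mm diameter, carrying a silver rotor disc (100 mm diameter, coloured dots) with a copper hub (36 mm diameter). At rest the hub's flat top is 70 to 86 mm above the origin: it differs each time and is not measured (feel or see it).
- shaft_shoulder (a point): Point on the shaft's axis 104 mm above the stand's origin: the shaft is a full 12 mm thick up to here; above, a conical nose tapers to 2.4 mm diameter at its tip, 18 mm higher. Pushing the teeth down the nose takes a force that grows to 12 to 22 N at this point, then falls back to the steady rub.
- rotor (a joint): How far the rotor and its hub are pressed down on the spring below: 0 m at rest, 0.005 m with the spring squeezed flat. The spring pushes up with about 0.5 N at first contact and 1.6 N more per mm. When the nut is let go, the hub lifts it back by some 0.5 to 1.3 mm before the teeth hold. The hub does not turn.
- screwdriver: Bystander: screwdriver with an orange handle, 180 mm long, lying loose on the bench. Origin: on the bench under its middle.
- cone: Bystander: loose polished aluminium cone, 56 mm diameter, 96 mm tall. Origin: centre of its underside.
- jar: Bystander: loose green glass jar with pens standing in it, 68 mm diameter, 140 mm tall with the pens. Origin: centre of its underside.
- block: Bystander: loose pale wooden block, 100 x 60 x 22 mm. Origin: centre of its underside.
Mind the look-alikes: they are no part of the job. Several things look just like the nut: the one meant starts nearest to the robot's base.

How it is judged:
By the outcome, as a careful person would: the job done as asked, in the order asked, and still so for the second after the job is handed in, with the robot touching nothing.
It also fails if it takes over 54 s, if anything falls off the work surface, if the arm or the gripper's body presses on something with over 40 N, if the wrist force passes 120 N, or if a joint passes its speed limit or range.

## Working session

There is one attempt and no reset: what is moved stays moved. The work goes in short steps, Python scripts to look and compute and a tool call to move; the robot and the scene stay as the last step left them, time stands still between calls to the robot, and variables do not carry over. Pictures are saved under pics/ and viewed, at most 10 in all, crops included, and the job is handed in when it is done.

Besides the shell and the picture viewer there is one more tool, called after "Request:" as name(argument=value, ...) on one line, values as JSON. servo_tool: Moves the arm, as the interface text tells. Shifts and turns lie within -1 to 1; 1 stands for 300 mm of shift or pi rad of turn. Its arguments: {"type":"object","properties":{"series":{"type":"array"},"grip_force":{"type":"number"}},"required":["series"]}

```bash
mkdir -p pics; cat > h.py <<'E'
from cell import get_obs, eyes, env
import numpy as np, cv2
from scipy.spatial.transform import Rotation as R
def cam(name):
    o=get_obs(); c=eyes.read_camera(name)
    if name=="wrist":
        T=np.eye(4); T[:3,:3]=R.from_euler('xyz',o['tool_rot'],degrees=True).as_matrix(); T[:3,3]=o['tool_pos']
        M=T@np.array(c['mount']); c['origin']=M[:3,3]; c['rotation']=M[:3,:3]
    return c
def cloud(c):
    v,u=np.mgrid[:480,:640]; d=c['depth']
    p=np.stack([(u-c['cx'])/c['fx']*d,(v-c['cy'])/c['fy']*d,d],-1)
    return p@np.array(c['rotation']).T+np.array(c['origin'])
def ray(c,u,v,z):
    d=np.array(c['rotation'])@np.array([(u-c['cx'])/c['fx'],(v-c['cy'])/c['fy'],1.]);o=np.array(c['origin'])
    return o+d*(z-o[2])/d[2]
def save(c,n): cv2.imwrite('pics/'+n,c['frame'][:,:,::-1])
E
python3 - <<'E'
from h import *
print(get_obs())
for n in("scene","top"):
    c=cam(n); save(c,n+'1.png'); print(n,c['origin'],c['fx'])
    P=cloud(c); hsv=cv2.cvtColor(c['frame'],cv2.COLOR_RGB2HSV)
    m=cv2.inRange(hsv,(20,110,90),(35,255,255))
    k,l,s,ce=cv2.connectedComponentsWithStats(m)
    for i in range(1,k):
        if s[i,4]>30:
            q=P[(l==i)&(c['depth']>0)]; print(ce[i].round(1),s[i],np.median(q,0).round(4) if len(q) else '',q[:,2].max() if len(q) else '')
E
```

```text
{'time_s': 0.0, 'qpos': array([-68.97799929,  18.44044655,  -4.0146275 ,  83.17335442,
         1.29618644,  78.53991453,  -3.26010415]), 'joint_velocities': array([ 0.06400092,  0.00910714, -0.02434776, -0.09067388,  0.04645201,
        0.13175976, -0.07887232]), 'effort': array([ 1.47764426e-04, -4.91292965e+01, -4.03563436e-01, -3.12526166e+01,
       -6.38159411e-02,  4.35472280e-02,  1.62308652e-04]), 'tool_pos': array([0.22447258, 0.60943842, 0.22145922]), 'tool_rot': array([-1.79891586e+02,  7.05965790e-03,  1.59786996e+02]), 'force': array([-0.31113632,  0.80501207,  0.49051681]), 'wrist_torque': array([ 0.01810319, -0.04094079, -0.00934937]), 'grasp_force': 0.0, 'grip_width': 0.08691354341030473}
scene [ 1.19330638 -0.37297195  0.63328076] 475.9448095484349Traceback (most recent call last):
  File "<stdin>", line 5, in <module>
  File "h.py", line 13, in cloud
    return p@np.array(c['rotation']).T+np.array(c['origin'])
           ~~~~~~~~~~~~~~~~~~~~~~~~~~~^~~~~~~~~~~~~~~~~~~~~~
ValueError: operands could not be broadcast together with shapes (480,640) (3,)
```

```bash
python3 - <<'E'
s=open('h.py').read()
s=s.replace("    return c\ndef cloud","    else:\n        r=np.array(c['rotation'],float); print(r)\n        if r.size==3: c['rotation']=R.from_euler('xyz',r,degrees=True).as_matrix()\n    return c\ndef cloud")
open('h.py','w').write(s)
E
python3 - <<'E'
from h import *
for n in("scene","top"):
    c=cam(n); save(c,n+'1.png'); print(n,c['origin'],c['fx'])
    P=cloud(c); hsv=cv2.cvtColor(c['frame'],cv2.COLOR_RGB2HSV)
    m=cv2.inRange(hsv,(20,110,90),(35,255,255))
    k,l,s,ce=cv2.connectedComponentsWithStats(m)
    for i in range(1,k):
        if s[i,4]>30:
            q=P[(l==i)&(c['depth']>0)]; print(ce[i].round(1),s[i],np.median(q,0).round(4) if len(q) else '',q[:,2].max() if len(q) else '')
E
```

```text
[-126.98284484    0.47065639   55.5058022 ]
scene [ 1.19330638 -0.37297195  0.63328076] 475.9448095484349
[179.5  70.8] [ 148    0   61  148 5313] [ 0.0574 -0.0007  0.2957] 0.42903557467379483
[518.2  10.1] [ 438    0  162   28 2555] [0.043  1.2821 0.2518] 0.2550703263967192
[259.1  18.2] [234  13  47  11 235] [-0.7507  0.6438  0.1741] 0.18341259879126237
[118.9  41.3] [111  38  17   8  77] [-0.7505  0.0525  0.1684] 0.18017238600876223
[194.5 166.2] [ 152  144   80   41 1785] [ 0.0657 -0.0154  0.0211] 0.06971313508404875
[621.3 239.6] [ 593  216   47   51 1297] [0.888  0.5838 0.0313] 0.052990056330014634
[273.5 237.5] [263 227  23  22 151] [0.4571 0.0026 0.0233] 0.028738324843284646
[467.7 253.3] [ 440  234   58   41 1175] [0.7311 0.3017 0.0232] 0.026962663662207897
[196.5 280.8] [185 271  24  21 379] [ 0.4782 -0.1836  0.0104] 0.020151338414268083
[251.  298.3] [241 288  21  22 394] [ 0.5834 -0.1189  0.0106] 0.019836974662783113
[131.8 313.5] [119 302  26  24 447] [ 0.4943 -0.3148  0.0108] 0.01955795347709466
[182.1 312.7] [170 302  25  23 439] [ 0.5453 -0.2393  0.0107] 0.020140267950016777
[145.6 350.8] [139 342  16  23  88] [ 0.705  -0.3315  0.1264] 0.14174969510266544
[220.4 476. ] [212 471  17   9  97] [ 0.8942 -0.3158  0.0793] 0.12813285955510412
[-1.71992212e+02 -3.72085991e-02 -9.14051524e+01]
top [0.4607321  0.00592708 1.08693916] 578.8810561531161
[383.6 256.7] [373 247  22  20 265] [ 0.5801 -0.1182  0.0125] 0.019219485525652003
[449.  275.9] [439 265  22  22 286] [ 0.5413 -0.2382  0.0118] 0.019286699412034425
[491.4 302.1] [480 292  24  21 297] [ 0.4908 -0.314   0.0124] 0.020451334876153915
[420.7 312.6] [411 302  21  22 279] [ 0.4745 -0.1821  0.0121] 0.017911875929335297
```

View pics/scene1.png

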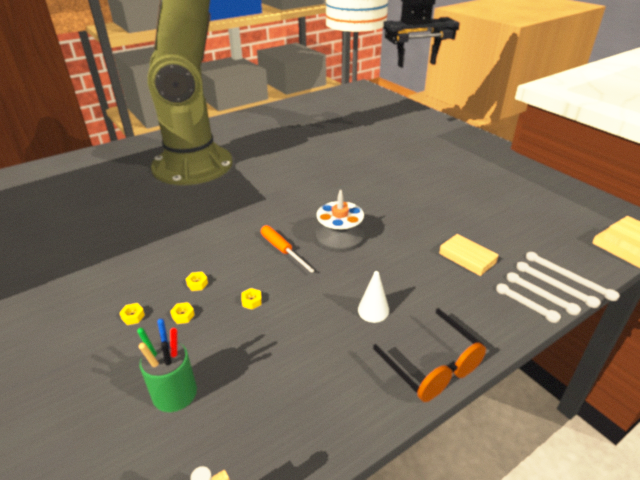

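View pics/top1.png

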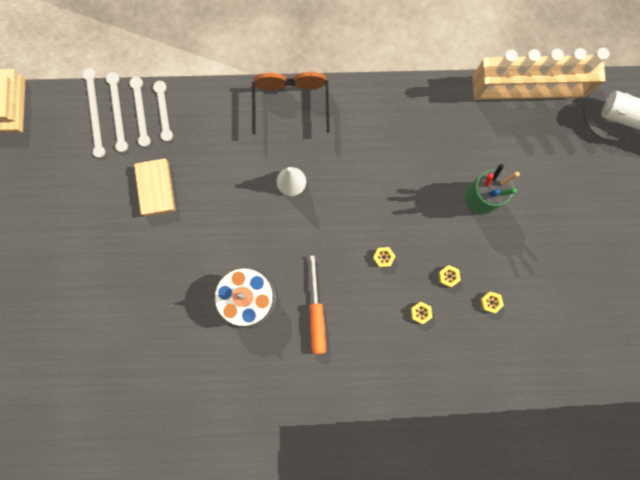

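```bash
python3 - <<'E'
from h import *
C={}
for n in("scene","top"):
    c=cam(n); C[n]=c; P=cloud(c); hsv=cv2.cvtColor(c['frame'],cv2.COLOR_RGB2HSV)
    m=(c['depth']>0)&(P[...,2]>.045)&(P[...,2]<.11)&(abs(P[...,0]-.5)<.12)&(abs(P[...,1]-.16)<.12)
    q=P[m]; print(n,m.sum(),q.mean(0),np.histogram(q[:,2],20))
    zd=np.median(q[:,2]); w=m&(abs(P[...,2]-zd)<.006)
    (x,y),r=cv2.minEnclosingCircle(P[w][:,:2].astype(np.float32)); print('disc',zd,x,y,r)
    hub=w&(hsv[...,1]>0)
    i=np.argmax(np.where(m|((P[...,2]<.14)&(abs(P[...,0]-.5)<.12)&(abs(P[...,1]-.16)<.12)),P[...,2],-1)); v,u=divmod(i,640); print('tip',u,v,P[v,u])
c=C['top'];f=c['frame'][280:330,205:290,::-1]
a=cv2.resize(f,None,fx=6,fy=6,interpolation=cv2.INTER_CUBIC)
b=cv2.resize(C['scene']['frame'][180:255,305:375,::-1],(280,300),interpolation=cv2.INTER_CUBIC)
cv2.imwrite('pics/st.png',np.hstack([a,b]))
E
```

```text
[-126.98284484    0.47065639   55.5058022 ]
scene 1023 [0.51927056 0.13411145 0.06830907] (array([ 36, 352, 372,  35,  15,  14,  18,  44,  66,   4,   9,   6,   5,
         4,   8,   9,   3,   8,   5,  10]), array([0.05881704, 0.0613747 , 0.06393235, 0.06649001, 0.06904766,
       0.07160532, 0.07416297, 0.07672063, 0.07927828, 0.08183594,
       0.08439359, 0.08695125, 0.08950891, 0.09206656, 0.09462422,
       0.09718187, 0.09973953, 0.10229718, 0.10485484, 0.10741249,
       0.10997015]))
disc 0.0645082864760208 0.5111159682273865 0.1390611082315445 0.05274823680520058
tip 341 189 [0.511436   0.14078653 0.1230407 ]
[-1.71992212e+02 -3.72085991e-02 -9.14051524e+01]
top 2466 [0.50973778 0.13709926 0.06337533] (array([  37,  498, 1069,  496,   51,    4,   14,   85,  153,   26,    1,
          3,    1,    0,    3,    1,    2,    8,    7,    7]), array([0.05407541, 0.05685198, 0.05962855, 0.06240512, 0.06518168,
       0.06795825, 0.07073482, 0.07351139, 0.07628796, 0.07906453,
       0.0818411 , 0.08461766, 0.08739423, 0.0901708 , 0.09294737,
       0.09572394, 0.09850051, 0.10127708, 0.10405364, 0.10683021,
       0.10960678]))
disc 0.06135279023104079 0.5101956129074097 0.13758163154125214 0.05019325762987137
tip 239 295 [0.50984605 0.13713644 0.12291033]
```

View pics/st.png

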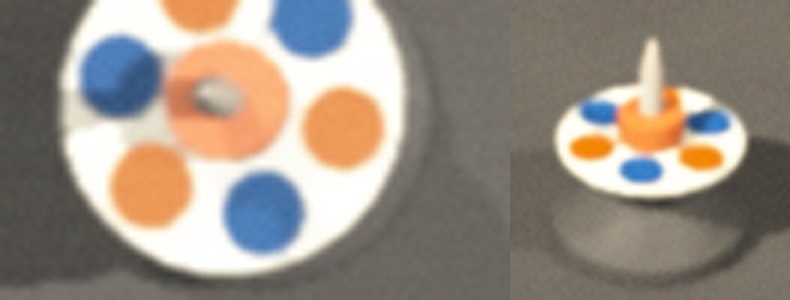

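Request:
servo_tool(series=[[[-0.13,-0.13,0,0,0,0,1],[-0.26,-0.26,0,0,0,0,1],[-0.35,-0.36,0,0,0,0,1],[-0.4,-0.46,0,0,0,0,1],[-0.45,-0.56,0,0,0,0,1],[-0.5,-0.66,0,0,0,0,1],[-0.55,-0.76,0,0,0,0,1],[-0.6,-0.86,0,0,0,0,1],[-0.65,-0.96,0,0,0,0,1],[-0.65,-1,0,0,0,0,1]]])

```text
time_s: 1.08
tool_pos: [0.3054, 0.2564, 0.2226]
tool_rot: [-180.0, 0.0, 159.5]
force: [1.3, 0.2, 0.0]
grip_width: 0.087
grasp_force: 0.0
```

Request:
servo_tool(series=[[[-0.12,-0.06,0,0,0,0,1],[-0.24,-0.12,0,0,0,0,1],[-0.36,-0.18,0,0,0,0,1],[-0.48,-0.24,0,0,0,0,1],[-0.58,-0.33,0,0,0,0,1],[-0.68,-0.43,0,0,0,0,1],[-0.76,-0.54,0,0,0,0,1],[-0.84,-0.65,0,0,0,0,1],[-0.9,-0.76,0,0,0,0,1],[-0.95,-0.88,0,0,0,0,1],[-0.97,-1,0,0,0,0,1],[-0.97,-1,0,0,0,0,1]]])

```text
time_s: 2.08
tool_pos: [0.4718, -0.1295, 0.223]
tool_rot: [-179.8, 0.1, 159.1]
force: [0.0, -0.1, -0.1]
grip_width: 0.0871
grasp_force: 0.0
```

```bash
python3 - <<'E'
from h import *
o=get_obs();print(o['tool_pos'],o['tool_rot'],o['force'],o['qpos'])
c=cam('wrist');print(np.round(c['mount'],3),c['fx'],c['origin'],c['rotation'][:,2]);save(c,'w1.png')
P=cloud(c); hsv=cv2.cvtColor(c['frame'],cv2.COLOR_RGB2HSV)
m=cv2.inRange(hsv,(20,110,60),(35,255,255))
k,l,s,ce=cv2.connectedComponentsWithStats(m)
for i in range(1,k):
    if s[i,4]>200:
        q=P[(l==i)&(c['depth']>0)]; print(ce[i].round(1),s[i],np.median(q,0).round(4) if len(q) else '')
E
```

```text
[ 0.4717957  -0.12950557  0.22302486] [-1.79834472e+02  8.34647480e-02  1.59128406e+02] [ 0.02991956 -0.07398382 -0.12073583] [-30.61045814  -3.38459762  41.64867286 106.56749314   2.50110398
  75.92191823  79.51028831]
[[-0.    -0.971 -0.239  0.065]
 [ 1.    -0.     0.    -0.001]
 [-0.    -0.239  0.971 -0.161]
 [ 0.     0.     0.     1.   ]] 354.1840511068263 [ 0.41101553 -0.10665933  0.384409  ] [ 0.22390813 -0.08798661 -0.97063047]
[443.8 151.3] [ 420  107   49   91 2105] [0.4495 0.0039 0.0232]
[628.7 176.5] [615 149  25  58 911] [0.5199 0.1321 0.077 ]
[583.  166.6] [569 153  29  28 629] [0.5024 0.1037 0.0626]
[279.2 238.6] [260 221  38  36 920] [ 0.4764 -0.1844  0.0122]
[177.9 284.5] [158 274  41  21 568] [ 0.484  -0.3098  0.01  ]
```

View pics/w1.png

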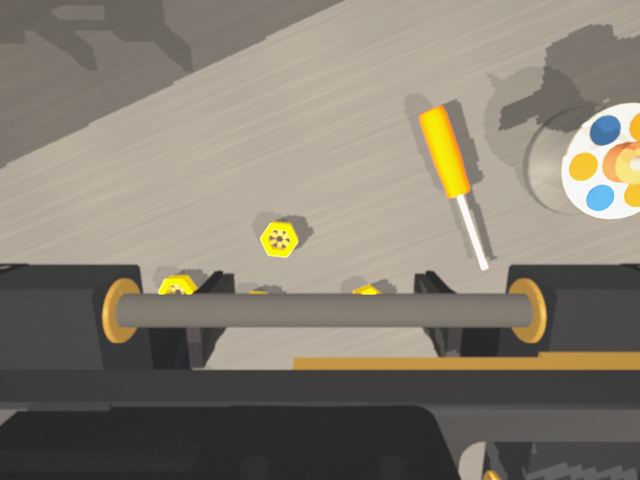

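```bash
cat > nut.py <<'E'
from h import *
from scipy.optimize import minimize
def proj(c,p):
    q=(p-np.array(c['origin']))@np.array(c['rotation']); return np.stack([q[:,0]/q[:,2]*c['fx']+c['cx'],q[:,1]/q[:,2]*c['fy']+c['cy']],1)
def prism(x,y,t,z0=0,h=.016):
    a=np.radians(t+30+60*np.arange(6)); r=.017/np.cos(np.pi/6)
    return np.array([[x+r*np.cos(b),y+r*np.sin(b),z] for z in(z0,z0+h) for b in a])
def mask(c,p0):
    hsv=cv2.cvtColor(c['frame'],cv2.COLOR_RGB2HSV); m=cv2.inRange(hsv,(18,110,60),(37,255,255))
    k,l,s,ce=cv2.connectedComponentsWithStats(m); u=proj(c,np.array([p0]))[0]
    i=1+np.argmin(np.where(s[1:,4]>100,np.hypot(*(ce[1:]-u).T),1e9))
    return cv2.findContours((l==i).astype(np.uint8),0,1)[0][0]
def fit(c,p0):
    hull=cv2.convexHull(mask(c,p0)).astype(np.float32).copy()
    S=8
    x0,y0,w,h=cv2.boundingRect(hull); off=np.array([x0-8,y0-8])
    def draw(pts):
        im=np.zeros(((h+16)*S,(w+16)*S),np.uint8); cv2.fillConvexPoly(im,cv2.convexHull(np.round((pts-off)*S).astype(np.int32)),1); return im
    # grow pixel-centre hull by half a pixel
    H=np.vstack([hull[:,0]+d for d in((.5,.5),(.5,-.5),(-.5,.5),(-.5,-.5))]); T=draw(H)
    cost=lambda v:(draw(proj(c,prism(v[0]/1e3,v[1]/1e3,v[2])))!=T).sum()/S/S
    best=min((minimize(cost,[p0[0]*1e3,p0[1]*1e3,t],method='Nelder-Mead',options=dict(initial_simplex=[[p0[0]*1e3,p0[1]*1e3,t],[p0[0]*1e3+4,p0[1]*1e3,t],[p0[0]*1e3,p0[1]*1e3+4,t],[p0[0]*1e3,p0[1]*1e3,t+10]])) for t in(-20,0,20,40)),key=lambda r:r.fun)
    print(best.x.round(1),best.x[2]%60,best.fun,T.sum()/S/S)
if __name__=='__main__':
    for n in('wrist','top','scene'):
        c=cam(n); print(n); fit(c,np.array([.476,-.183,.008]))
E
python3 nut.py
```

```text
wrist
[ 476.4 -184.8  -20.3] 39.74055974698978 130.765625 1093.328125
[-1.71992212e+02 -3.72085991e-02 -9.14051524e+01]
top
[ 476. -183.  -20.] 40.0 370.265625 370.265625
[-126.98284484    0.47065639   55.5058022 ]
scene
[ 478.3 -185.    39.4] 39.427492272296305 103.265625 411.703125
```

```bash
python3 - <<'E'
from h import *
for n in('scene','top'):
    D=np.stack([cam(n)['depth'] for _ in range(6)]); np.save('ref_'+n+'.npy',np.where((D>0).all(0),D.mean(0),0))
    s=D.std(0)[295-40:295+40,205:280] if n=='top' else D.std(0)[195:230,318:362]
    print(n,np.median(s),(D[0]==0).mean())
E
```

```text
[-126.98284484    0.47065639   55.5058022 ]
[-126.98284484    0.47065639   55.5058022 ]
[-126.98284484    0.47065639   55.5058022 ]
[-126.98284484    0.47065639   55.5058022 ]
[-126.98284484    0.47065639   55.5058022 ]
[-126.98284484    0.47065639   55.5058022 ]
scene 0.0016714961 0.004182942708333333
[-1.71992212e+02 -3.72085991e-02 -9.14051524e+01]
[-1.71992212e+02 -3.72085991e-02 -9.14051524e+01]
[-1.71992212e+02 -3.72085991e-02 -9.14051524e+01]
[-1.71992212e+02 -3.72085991e-02 -9.14051524e+01]
[-1.71992212e+02 -3.72085991e-02 -9.14051524e+01]
[-1.71992212e+02 -3.72085991e-02 -9.14051524e+01]
top 0.0016627559 0.0038509114583333334
```

Request:
servo_tool(series=[[[-0.02,-0.04,0.1,0,0,0.035,1],[-0.04,-0.08,0.2,0,0,0.07,1],[-0.06,-0.12,0.3,0,0,0.105,1],[-0.079,-0.166,0.4,0,0,0.14,1],[-0.079,-0.166,0.477,0,0,0.166,1],[-0.079,-0.166,0.477,0,0,0.166,1],[-0.079,-0.166,0.477,0,0,0.166,1]]])

```text
time_s: 3.47
tool_pos: [0.4775, -0.1758, 0.0788]
tool_rot: [-179.9, -0.1, 130.0]
force: [-0.3, -0.2, 0.6]
grip_width: 0.087
grasp_force: 0.0
```

```bash
python3 - <<'E'
from nut import *
o=get_obs();print(o['tool_pos'],o['tool_rot'],o['force'],o['qpos'])
for n in('wrist','scene'):
    c=cam(n); print(n); fit(c,np.array([.476,-.184,.008])); save(c,n+'2.png')
E
```

```text
[ 0.47750468 -0.17577809  0.07882674] [-1.79863009e+02 -9.74717910e-02  1.30020468e+02] [-0.30036283 -0.16709335  0.59688271] [-25.20113064  10.55037508  46.36051694 113.85300949  -8.78365178
  59.27380822  65.2261362 ]
wrist
[ 476.5 -184.5  -26.6] 33.39263404193666 221.71875 2672.890625
[-126.98284484    0.47065639   55.5058022 ]
scene
[ 478.1 -183.7  -16.9] 43.146763158960134 100.375 409.140625
```

View pics/wrist2.png

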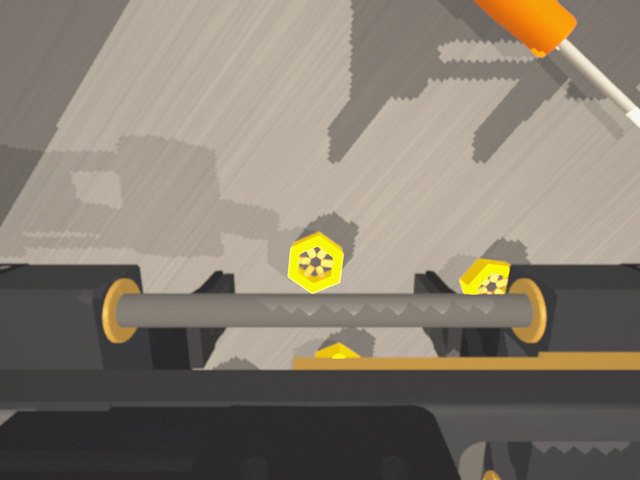

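```bash
python3 - <<'E'
from h import *
o=get_obs();print(o['tool_pos'],o['tool_rot'])
c=cam('wrist');P=cloud(c);g=cv2.cvtColor(c['frame'],cv2.COLOR_RGB2HSV)
m=cv2.inRange(g,(18,110,60),(37,255,255))>0
w=m&(abs(P[...,2]-.016)<.003)&(np.hypot(P[...,0]-.4765,P[...,1]+.1845)<.03)
q=(P[w][:,:2]*1e5).astype(np.int32); h=cv2.convexHull(q)
r=cv2.minAreaRect(h); print(w.sum(),P[w][:,2].mean(),np.array(r[0])/1e5,np.array(r[1])/1e5,r[2], q.mean(0)/1e5)
E
```

```text
[ 0.47968402 -0.17575835  0.08094583] [1.79908564e+02 8.68630969e-02 1.30068625e+02]
1162 0.015236735329954896 [ 0.4766341  -0.18531656] [0.03856572 0.03438954] 64.08628845214844 [ 0.47638201 -0.18504728]
```

Request:
servo_tool(series=[[[-0.019,-0.025,0.07,0,0,0.036,1],[-0.019,-0.025,0.14,0,0,0.036,1],[-0.019,-0.025,0.21,0,0,0.036,1],[-0.019,-0.025,0.22,0,0,0.036,1],[-0.019,-0.025,0.22,0,0,0.036,1]]])

```text
time_s: 4.03
tool_pos: [0.4765, -0.1846, 0.0138]
tool_rot: [-180.0, -0.0, 123.5]
force: [-0.0, 0.3, 0.3]
grip_width: 0.0873
grasp_force: 0.0
```

```bash
python3 - <<'E'
from h import *
for i in range(5):
    o=get_obs();print(o['time_s'],o['tool_pos'],o['tool_rot'],o['force'])
    if i<4: c=cam('wrist')
P=cloud(c);g=cv2.cvtColor(c['frame'],cv2.COLOR_RGB2HSV)
m=cv2.inRange(g,(18,110,60),(37,255,255))>0
w=m&(abs(P[...,2]-.016)<.003)&(np.hypot(P[...,0]-.4765,P[...,1]+.1845)<.03)
q=(P[w][:,:2]*1e5).astype(np.int32); h=cv2.convexHull(q)
r=cv2.minAreaRect(h); print(w.sum(),P[w][:,2].mean(),np.array(r[0])/1e5,np.array(r[1])/1e5,r[2], q.mean(0)/1e5)
E
```

```text
4.0333 [ 0.47645569 -0.18458993  0.01378703] [-1.79994278e+02 -3.07908847e-02  1.23511806e+02] [-0.03360321  0.26948179  0.27660183]
4.0833 [ 0.47728026 -0.18497452  0.01466357] [1.79928785e+02 4.47384914e-02 1.23494595e+02] [-0.10841252  0.23315755  0.32126657]
4.1333 [ 0.47775571 -0.18517854  0.01510051] [1.79876198e+02 8.86056989e-02 1.23486337e+02] [ 0.22586321 -0.03771486 -0.43143839]
4.1833 [ 0.47794426 -0.18523127  0.01525146] [1.79848010e+02 1.04765234e-01 1.23476912e+02] [ 1.06148822 -0.26573881  0.37794227]
4.2333 [ 0.47787474 -0.18523778  0.01516732] [1.79845825e+02 1.03121829e-01 1.23466482e+02] [0.2637263  0.28854645 0.41070222]
1214 0.015252422831385407 [ 0.4719366  -0.17776246] [0.0338482  0.02162719] 32.67205047607422 [ 0.47131855 -0.17720607]
```

Request:
servo_tool(series=[[[0.002,0,0.02,0,0,0,1],[0.002,0,0.037,0,0,0,1],[0.002,0,0.037,0,0,0,1],[0.002,0,0.037,0,0,0,0.2],[0.002,0,0.037,0,0,0,0.2],[0.002,0,0.037,0,0,0,0.2],[0.002,0,0.037,0,0,0,0.2],[0.002,0,0.037,0,0,0,0.2],[0.002,0,0.037,0,0,0,0.2],[0.002,0,0.037,0,0,0,0.2]]], grip_force=55)

```text
time_s: 5.07
tool_pos: [0.476, -0.1846, 0.0024]
tool_rot: [180.0, 0.0, 123.4]
force: [-0.1, 1.0, -0.5]
grip_width: 0.0482
grasp_force: 0.0
```

Request:
servo_tool(series=[[[0,0,-0.003,0,0,0,0],[0,0,-0.003,0,0,0,0],[0,0,-0.003,0,0,0,0],[0,0,-0.003,0,0,0,0],[0,0,-0.003,0,0,0,0],[0,0,-0.003,0,0,0,0],[0,0,-0.003,0,0,0,0]]])

```text
time_s: 5.65
tool_pos: [0.4762, -0.1846, 0.0034]
tool_rot: [180.0, 0.0, 123.4]
force: [0.7, 1.2, 1.3]
grip_width: 0.0331
grasp_force: 54.9
```

Request:
servo_tool(series=[[[0,0,-0.08,0,0,0,0],[0,0,-0.2,0,0,0,0],[0.04,0.03,-0.32,0,0,0,0],[0.13,0.1,-0.42,0,0,0,0],[0.22,0.18,-0.5,0,0,0,0],[0.32,0.26,-0.54,0,0,0,0],[0.42,0.345,-0.54,0,0,0,0],[0.52,0.43,-0.54,0,0,0,0],[0.62,0.51,-0.54,0,0,0,0],[0.72,0.59,-0.54,0,0,0,0],[0.81,0.665,-0.54,0,0,0,0],[0.836,0.687,-0.54,0,0,0,0]]])

```text
time_s: 6.65
tool_pos: [0.5088, 0.1455, 0.1646]
tool_rot: [180.0, -0.1, 123.9]
force: [-0.1, 1.2, -1.0]
grip_width: 0.0337
grasp_force: 54.9
```

Request:
servo_tool(series=[[[0,0,0,0,0,0,0],[0,0,0,0,0,0,0],[0,0,0,0,0,0,0]]])

```text
time_s: 6.9
tool_pos: [0.5097, 0.1361, 0.1649]
tool_rot: [-179.9, 0.0, 123.3]
force: [-0.0, -0.5, -1.5]
grip_width: 0.0336
grasp_force: 54.9
```

```bash
python3 - <<'E'
from h import *
o=get_obs();print(o)
S=cam('scene'); T=cam('top'); W=cam('wrist')
for n,c in(('scene',S),('top',T),('wrist',W)):
    P=cloud(c);hsv=cv2.cvtColor(c['frame'],cv2.COLOR_RGB2HSV);m=(cv2.inRange(hsv,(18,110,60),(37,255,255))>0)&(P[...,2]>.13)&(P[...,2]<.19)&(np.hypot(P[...,0]-.51,P[...,1]-.138)<.06)
    q=P[m]; print(n,m.sum(),q.mean(0) if len(q) else '',np.percentile(q[:,2],[2,98]) if len(q) else '')
a=cv2.resize(S['frame'][100:260,250:430],(480,427)); b=W['frame'][200:420,160:480]; b=cv2.resize(b,(310,427))
cv2.imwrite('pics/g.png',np.hstack([a,b])[:,:,::-1])
E
```

```text
{'time_s': 6.9, 'qpos': array([-49.01921135,   5.81281265,  33.27260376, 105.92963548,
        -3.345825  ,  69.2921126 ,  18.59796488]), 'joint_velocities': array([ 0.54229238, -0.46498037,  0.54180683,  0.17054606, -0.18212077,
       -0.0854663 , -0.20403782]), 'effort': array([-9.88582447e-01, -2.98143464e+01,  9.49770324e-01, -3.04700482e+01,
       -1.62107390e-01,  4.58358962e-02,  5.77441369e-04]), 'tool_pos': array([0.50972571, 0.13610534, 0.16491665]), 'tool_rot': array([-1.79931548e+02,  3.69801984e-02,  1.23292671e+02]), 'force': array([-0.02226479, -0.52045071, -1.52050733]), 'wrist_torque': array([-0.10888097, -0.00384   ,  0.01491451]), 'grasp_force': 54.94873090843612, 'grip_width': 0.03360129852204465}
[-126.98284484    0.47065639   55.5058022 ]
[-1.71992212e+02 -3.72085991e-02 -9.14051524e+01]
scene 257 [0.51229547 0.13281143 0.17426076] [0.1644142  0.18257157]
top 0  
wrist 2252 [0.50597302 0.14125651 0.17418075] [0.16243892 0.1782771 ]
```

View pics/g.png

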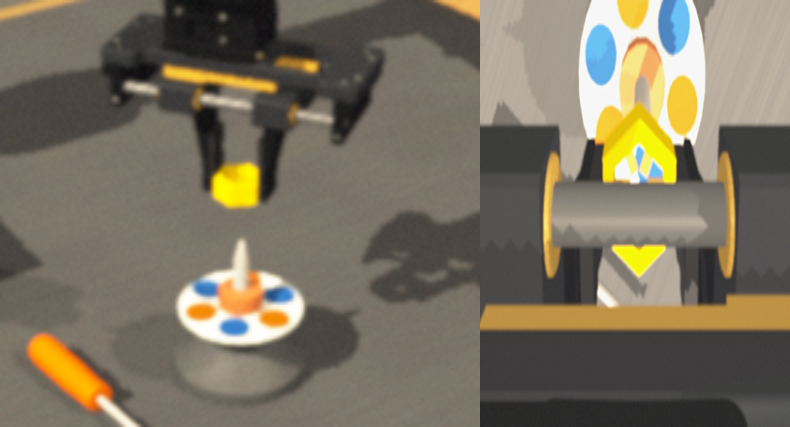

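```bash
cat > al.py <<'E'
from nut import *
from scipy.optimize import least_squares
o=get_obs();print(o['tool_pos'],o['tool_rot'][2])
# wrist: disc & hub by colour on plane (disc top ~.062)
ws=[cam('wrist') for _ in range(2)]; c=ws[-1]
P=cloud(c); near=np.hypot(P[...,0]-.51,P[...,1]-.138)<.058
w=near&(abs(P[...,2]-.062)<.008); print('disc z wrist',np.median(P[w][:,2]),w.sum())
zd=np.median(P[w][:,2])
m=cv2.morphologyEx(w.astype(np.uint8),cv2.MORPH_OPEN,np.ones((3,3)))
ct=max(cv2.findContours(m,0,1)[0],key=cv2.contourArea)[:,0]
q=np.array([ray(c,u,v,zd)[:2] for u,v in ct]); 
f=lambda v:np.hypot(q[:,0]-v[0],q[:,1]-v[1])-.05
r=least_squares(f,[.51,.138],loss='cauchy',f_scale=.0006); print('wrist disc centre',r.x,(abs(r.fun)<.001).sum(),len(q))
# scene: nut and tip in the image
c=cam('scene'); P=cloud(c); hsv=cv2.cvtColor(c['frame'],cv2.COLOR_RGB2HSV)
tp=np.array(o['tool_pos'])
ref=np.load('ref_scene.npy'); 
a=proj(c,np.array([[.51,.138,z] for z in(.122,.104,.095)])); print('axis proj',a.round(1))
g=c['frame'][:,:,2].astype(float)
for v in range(int(a[0,1])+1,int(a[2,1])+1):
    row=np.clip(g[v,328:353]-np.median(g[v,320:360]),15,None)-15; print(v,(row*np.arange(328,353)).sum()/max(row.sum(),1e-6),end='; ')
pn=proj(c,prism(tp[0],tp[1],33.5,tp[2]-.0034)); ct=mask(c,[tp[0],tp[1],tp[2]+.005]); print('\nnut pred',pn.min(0),pn.max(0),'seen',ct[:,0].min(0),ct[:,0].max(0))
E
python3 al.py
```

```text
[0.50994296 0.13639553 0.16529901] 123.25735769296536
disc z wrist 0.06169462236934961 8488
wrist disc centre [0.5115528  0.13612879] 183 428
[-126.98284484    0.47065639   55.5058022 ]
axis proj [[339.5 189.5]
 [339.4 196.9]
 [339.3 200.6]]
190 340.031007751938; 191 339.9954233409611; 192 339.97312859884835; 193 339.8546712802768; 194 339.73939393939395; 195 339.6101694915254; 196 339.62532299741605; 197 339.52284263959393; 198 339.47837150127225; 199 339.51629072681703; 200 339.2836363636364; 
nut pred [329.56106753 161.42580299] [348.89524016 177.25841093] seen [329 160] [348 177]
```

Request:
servo_tool(series=[[[-0.001,0.003,0.05,0,0,0,0],[-0.001,0.003,0.1,0,0,0,0],[-0.001,0.003,0.125,0,0,0,0],[-0.001,0.003,0.135,0,0,0,0],[-0.001,0.003,0.145,0,0,0,0],[-0.001,0.003,0.155,0,0,0,0],[-0.001,0.003,0.155,0,0,0,0],[-0.001,0.003,0.155,0,0,0,0]]])

```text
time_s: 7.87
tool_pos: [0.511, 0.1386, 0.1192]
tool_rot: [180.0, 0.0, 123.4]
force: [0.7, 0.7, -1.1]
grip_width: 0.0331
grasp_force: 54.9
```

```bash
python3 - <<'E'
from h import *
o=get_obs();print(o['tool_pos'],o['tool_rot'],o['force'])
S=cam('scene');W=cam('wrist')
a=cv2.resize(S['frame'][140:240,290:390],(440,440),interpolation=2); b=cv2.resize(W['frame'][200:350,250:400],(340,340),interpolation=2)
b=np.vstack([b,np.zeros((100,340,3),np.uint8)]);cv2.imwrite('pics/g2.png',np.hstack([a,b])[:,:,::-1])
E
```

```text
[0.51103249 0.13858409 0.11916054] [1.79960013e+02 2.12186263e-03 1.23424979e+02] [ 0.72080768  0.71160787 -1.1464557 ]
[-126.98284484    0.47065639   55.5058022 ]
```

View pics/g2.png

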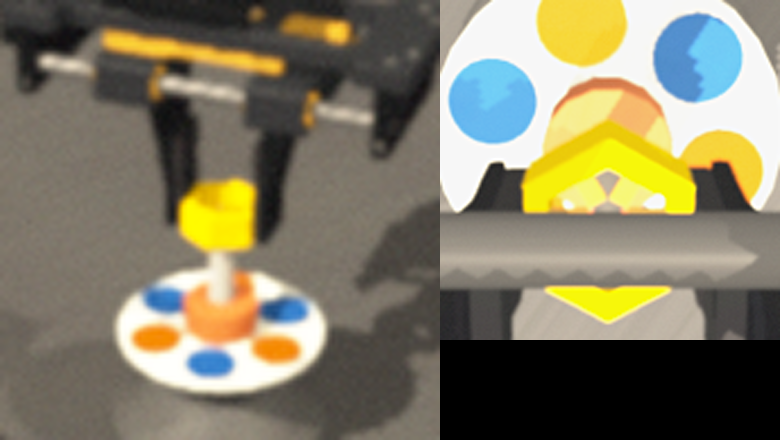

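Request:
servo_tool(series=[[[0,0,0.01,0,0,0,0],[0,0,0.02,0,0,0,0],[0,0,0.03,0,0,0,0],[0,0,0.035,0,0,0,0],[0,0,0.035,0,0,0,0]]])

```text
time_s: 8.38
tool_pos: [0.5109, 0.1381, 0.1079]
tool_rot: [-180.0, 0.0, 123.4]
force: [1.2, -0.7, -1.4]
grip_width: 0.0335
grasp_force: 55.0
```

Request:
servo_tool(series=[[[0,0,0.006,0,0,0,0],[0,0,0.012,0,0,0,0],[0,0,0.018,0,0,0,0],[0,0,0.018,0,0,0,0]]])

```text
time_s: 8.72
tool_pos: [0.5116, 0.1381, 0.1036]
tool_rot: [179.9, 0.0, 123.4]
force: [1.3, -1.8, 1.7]
grip_width: 0.0333
grasp_force: 55.0
```

Request:
servo_tool(series=[[[0,0,0.006,0,0,0,0],[0,0,0.012,0,0,0,0],[0,0,0.014,0,0,0,0]]])

```text
time_s: 8.97
tool_pos: [0.5118, 0.1386, 0.0997]
tool_rot: [179.9, 0.0, 123.4]
force: [2.5, -1.2, 2.7]
grip_width: 0.0331
grasp_force: 55.0
```

Request:
servo_tool(series=[[[0,0,0.005,0,0,0,0],[0,0,0.01,0,0,0,0],[0,0,0.012,0,0,0,0]]])

```text
time_s: 9.22
tool_pos: [0.5117, 0.1399, 0.0963]
tool_rot: [179.8, -0.1, 123.5]
force: [-0.0, 0.6, 7.1]
grip_width: 0.0335
grasp_force: 55.0
```

Request:
servo_tool(series=[[[0,0,0.005,0,0,0,0],[0,0,0.01,0,0,0,0],[0,0,0.012,0,0,0,0]]])

```text
time_s: 9.47
tool_pos: [0.512, 0.1392, 0.0925]
tool_rot: [179.8, 0.0, 123.4]
force: [0.4, -0.7, 6.0]
grip_width: 0.0338
grasp_force: 55.0
```

Request:
servo_tool(series=[[[0,0,0.005,0,0,0,0],[0,0,0.01,0,0,0,0],[0,0,0.015,0,0,0,0]]])

```text
time_s: 9.72
tool_pos: [0.5122, 0.1391, 0.0884]
tool_rot: [179.8, 0.0, 123.4]
force: [0.4, -1.0, 9.2]
grip_width: 0.0331
grasp_force: 55.0
```

```bash
cat > dep.py <<'E'
from nut import *
import sys
N=int(sys.argv[1]) if len(sys.argv)>1 else 4
print(get_obs()['tool_pos'],get_obs()['force'])
for n in('scene','top'):
    ref=np.load('ref_'+n+'.npy'); cs=[cam(n) for _ in range(N)]; c=cs[0]; D=np.stack([k['depth'] for k in cs]); d=D.mean(0)
    Pr=cloud(dict(c,depth=ref)); Pn=cloud(dict(c,depth=d))
    rr=np.hypot(Pr[...,0]-.511,Pr[...,1]-.1375)
    for nm,m in(('disc',(rr>.02)&(rr<.046)&(abs(Pr[...,2]-.0625)<.006)),('bench',(rr>.09)&(rr<.16)&(abs(Pr[...,2])<.006))):
        m=m&(D>0).all(0)&(abs(Pn[...,2]-Pr[...,2])<.009); m=cv2.erode(m.astype(np.uint8),np.ones((3,3)))>0
        e=(Pr-Pn)[m][:,2]*1e3; print(n,nm,m.sum(),'down mm',e.mean() if len(e) else '',e.std()/max(len(e),1)**.5)
    if n=='scene':
        tp=get_obs()['tool_pos']; ct=mask(c,[tp[0],tp[1],tp[2]+.005])[:,0]; pn=proj(c,prism(tp[0],tp[1],33.5,tp[2]-.0034)); print('nut',ct.min(0),ct.max(0),pn.min(0),pn.max(0))
E
python3 dep.py | grep -v '^\[-1'
```

```text
[0.51215854 0.13913993 0.08843427] [ 0.41813159 -1.02615142  9.22270877]
scene disc 226 down mm -0.06863832538736397 0.044984684102938335
scene bench 3430 down mm 0.02574652096789282 0.012564567633561981
nut [330 193] [348 209] [331.06031588 194.28270049] [349.50114578 210.01120781]
top disc 129 down mm -0.03303398064906597 0.09970484185780835
top bench 5238 down mm -0.021286702496954822 0.018250875936717707
```

Request:
servo_tool(series=[[[0,0,0.004,0,0,0,0],[0,0,0.008,0,0,0,0],[0,0,0.012,0,0,0,0],[0,0,0.012,0,0,0,0]]])

```text
time_s: 10.45
tool_pos: [0.5099, 0.1381, 0.0833]
tool_rot: [-179.9, -0.0, 123.4]
force: [1.8, -0.5, 2.8]
grip_width: 0.0336
grasp_force: 55.0
```

Request:
servo_tool(series=[[[0,0,0.003,0,0,0,0],[0,0,0.003,0,0,0,0]]])

```text
time_s: 10.62
tool_pos: [0.5101, 0.1381, 0.0822]
tool_rot: [-179.9, -0.0, 123.4]
force: [2.1, -0.5, 2.1]
grip_width: 0.0337
grasp_force: 55.0
```

```bash
python3 dep.py | grep -v '^\[-1'
```

```text
[0.51012155 0.13808732 0.08217247] [ 2.09932696 -0.54622702  2.1205891 ]
scene disc 198 down mm -0.11591022547309719 0.04893994573969172
scene bench 3357 down mm 0.0061677822972180775 0.012941008046098951
nut [329 196] [347 212] [330.1715346  196.18380235] [348.53393394 211.88592527]
top disc 122 down mm -0.03085831148382662 0.1093935413474616
top bench 5222 down mm -0.007910451718173474 0.01823154901058433
```

Request:
servo_tool(series=[[[0,0,0.004,0,0,0,0],[0,0,0.004,0,0,0,0]]])

```text
time_s: 11.18
tool_pos: [0.5104, 0.1384, 0.0812]
tool_rot: [-180.0, -0.0, 123.4]
force: [0.5, -0.9, 0.8]
grip_width: 0.0334
grasp_force: 55.0
```

Request:
servo_tool(series=[[[0,0,0.004,0,0,0,0],[0,0,0.004,0,0,0,0]]])

```text
time_s: 11.35
tool_pos: [0.5106, 0.1386, 0.0802]
tool_rot: [-180.0, -0.0, 123.4]
force: [-0.1, -2.1, 3.3]
grip_width: 0.0333
grasp_force: 55.0
```

```bash
python3 dep.py | grep -v '^\[-1'
```

```text
[0.51057223 0.13858995 0.08022101] [-0.07254433 -2.10296394  3.29074005]
scene disc 234 down mm 1.2250963444121152 0.051228067373957735
scene bench 3352 down mm 0.03367177330828843 0.01265836054833091
nut [329 196] [347 213] [330.48273845 196.97872299] [348.82651334 212.67874606]
top disc 136 down mm 1.369697702250627 0.1028357219557994
top bench 5367 down mm -0.01181312553589569 0.01784104309659428
```

Request:
servo_tool(series=[[[0,0,0.003,0,0,0,0],[0,0,0.005,0,0,0,0],[0,0,0.005,0,0,0,0]]])

```text
time_s: 12.0
tool_pos: [0.5107, 0.1386, 0.0791]
tool_rot: [-180.0, -0.0, 123.4]
force: [-1.3, -1.1, 5.9]
grip_width: 0.0337
grasp_force: 55.0
```

```bash
python3 dep.py 5| grep -v '^\[-1'; python3 dep.py 5| grep -v '^\[-1'
```

```text
[0.51071192 0.13862525 0.07908577] [-1.29698684 -1.05209939  5.86712969]
scene disc 220 down mm 2.2521217873593846 0.05751034120345466
scene bench 3315 down mm 0.03454207048462364 0.011937064012072496
nut [329 197] [347 213] [330.51450328 197.39925097] [348.84952194 213.09971578]
top disc 111 down mm 2.2666560150719057 0.1048099575191033
top bench 5011 down mm -0.0053739419890072564 0.017356027428764603
[0.51072817 0.13862475 0.07904576] [-2.31535222 -1.54700826  5.97025937]
scene disc 225 down mm 2.2693272116188252 0.056792365618819694
scene bench 3251 down mm 0.017686206258745986 0.011991922058608433
nut [330 197] [347 213] [330.50420646 197.40355341] [348.83892696 213.10389238]
top disc 133 down mm 2.365631545379954 0.10122657874702827
top bench 5019 down mm -0.03258219081528148 0.01723489334376809
```

Request:
servo_tool(series=[[[0,0,0.002,0,0,0,0],[0,0,0.004,0,0,0,0],[0,0,0.004,0,0,0,0]]])

```text
time_s: 13.25
tool_pos: [0.5107, 0.1386, 0.0781]
tool_rot: [180.0, -0.0, 123.4]
force: [-2.3, -1.9, 7.3]
grip_width: 0.0332
grasp_force: 55.0
```

```bash
python3 dep.py 6| grep -v '^\[-1'
```

```text
[0.5107464  0.13861455 0.07808667] [-2.3030056  -1.87505757  7.27062603]
scene disc 208 down mm 3.374410678545643 0.0649287554257831
scene bench 3075 down mm 0.022921056506646383 0.011830000757743493
nut [330 197] [347 213] [330.51880093 197.83575092] [348.84218805 213.53460608]
top disc 115 down mm 3.3931687528666274 0.08605568945581847
top bench 4953 down mm 0.02933072443328058 0.016678031088504967
```

Request:
servo_tool(series=[[[0,0,0,0,0,0,0.6],[0,0,0,0,0,0,0.6],[0,0,0,0,0,0,0.6],[0,0,0,0,0,0,0.6],[0,0,0,0,0,0,0.6],[0,0,0,0,0,0,0.6]]])

```text
time_s: 14.35
tool_pos: [0.5106, 0.1386, 0.0772]
tool_rot: [-180.0, -0.0, 123.4]
force: [0.3, -0.8, 0.6]
grip_width: 0.0517
grasp_force: 0.0
```

```bash
python3 dep.py 6| grep -v '^\[-1'
```

```text
[0.51063795 0.13858645 0.07716026] [ 0.30128639 -0.77298012  0.63858963]
scene disc 177 down mm 3.201690253967801 0.07045516529054302
scene bench 3132 down mm 0.0107965755361191 0.011825085812505104
nut [329 197] [349 213] [330.48582715 198.08888421] [348.8041029  213.78837647]
top disc 146 down mm 3.20372136003518 0.0877465900835775
top bench 4914 down mm -0.020355710447205008 0.016513418591455015
```

Request:
servo_tool(series=[[[0,0,-0.002,0,0,0,0],[0,0,-0.002,0,0,0,0],[0,0,-0.002,0,0,0,0],[0,0,-0.002,0,0,0,0],[0,0,-0.002,0,0,0,0],[0,0,-0.002,0,0,0,0],[0,0,-0.002,0,0,0,0],[0,0,-0.004,0,0,0,0],[0,0,-0.005,0,0,0,0],[0,0,-0.005,0,0,0,0]]])

```text
time_s: 15.78
tool_pos: [0.5107, 0.1385, 0.0787]
tool_rot: [-180.0, 0.0, 123.4]
force: [0.5, -0.4, -0.5]
grip_width: 0.0328
grasp_force: 55.0
```

```bash
python3 dep.py 5| grep -v '^\[-1'
```

```text
[0.5106847  0.1384636  0.07869923] [ 0.53300793 -0.41172701 -0.4977266 ]
scene disc 189 down mm 2.5725415138153047 0.06682953738921285
scene bench 3198 down mm 0.02481814394731884 0.012256724765214782
nut [330 197] [347 213] [330.46739167 197.50356103] [348.80026964 213.20441763]
top disc 136 down mm 2.369801181492762 0.09454532948865076
top bench 5129 down mm -0.027917553811511175 0.01712063297093995
```

Request:
servo_tool(series=[[[0,0,0,0,0,0,0.8],[0,0,0,0,0,0,0.8],[0,0,0,0,0,0,0.8],[0,0,0,0,0,0,0.8],[0,0,0,0,0,0,0.8],[0,0,0,0,0,0,0.8],[0,0,0,0,0,0,0.8]]])

```text
time_s: 16.87
tool_pos: [0.5108, 0.1385, 0.0789]
tool_rot: [180.0, -0.0, 123.4]
force: [0.0, 0.5, 0.1]
grip_width: 0.0676
grasp_force: 0.0
```

```bash
python3 dep.py 6| grep -v '^\[-1'
```

```text
[0.5108099  0.13852745 0.07894664] [0.01855928 0.49846652 0.05509215]
scene disc 186 down mm 2.410807284575243 0.06346767602692774
scene bench 3008 down mm 0.011743050344791468 0.012133414927987562
nut [331 197] [349 213] [330.49012133 197.48510929] [348.82486206 213.18710928]
top disc 155 down mm 2.4454783903745305 0.08597096275248588
top bench 4870 down mm -0.02039293378064091 0.0165812943074772
```

2.4 mm, half way. Move clear.

Request:
servo_tool(series=[[[0,0,-0.05,0,0,0,0.8],[0,0,-0.12,0,0,0,0.8],[0,0,-0.22,0,0,0,0.8],[0,0,-0.33,0,0,0,0.8],[0,0,-0.44,0,0,0,0.8],[0,-0.05,-0.5,0,0,0,0.8],[0,-0.15,-0.5,0,0,0,0.8],[0,-0.25,-0.5,0,0,0,0.8],[0,-0.35,-0.5,0,0,0,0.8],[0,-0.35,-0.5,0,0,0,0.8],[0,-0.35,-0.5,0,0,0,0.8]]])

```text
time_s: 18.38
tool_pos: [0.4226, 0.0803, 0.2293]
tool_rot: [179.9, -0.1, 123.4]
force: [0.9, -0.1, 0.2]
grip_width: 0.0698
grasp_force: 0.0
```

```bash
python3 dep.py 6| grep -v '^\[-1'; python3 -c "
from h import *
c=cam('scene');cv2.imwrite('pics/fin.png',cv2.resize(c['frame'][80:360,100:500],(800,560))[:,:,::-1])"
```

```text
[0.42259171 0.08026316 0.22929072] [ 0.88303136 -0.05522175  0.20601483]
scene disc 199 down mm 2.524284312524179 0.06025725910925566
scene bench 3134 down mm 0.01618910698516302 0.011833372821407857
nut [251  83] [293  94] [281.82349542 124.39264408] [301.72749381 139.56321749]
top disc 243 down mm 2.544495315310453 0.07197874534241375
top bench 6302 down mm -0.03977654016870756 0.014788931267028585
[-126.98284484    0.47065639   55.5058022 ]
```

View pics/fin.png

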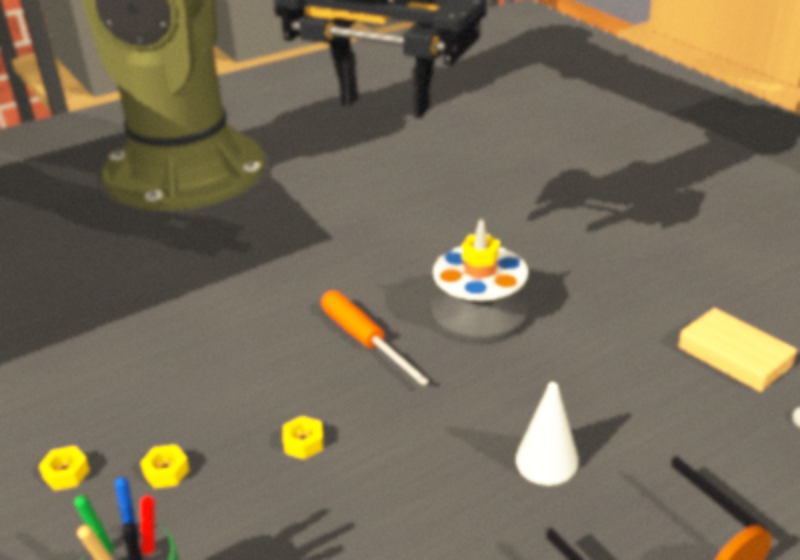

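The picture shows the nut seated on the hub (480,250), the bystanders and look-alike nuts undisturbed, and the gripper clear of everything.

```bash
python3 -c "
from cell import env
print(env.sign_off())"
```

```text
the job is handed in; nothing more can be done
None
```

The yellow push nut nearest the base is pressed onto the shaft and holds the hub about 2.5 mm down (half of its 5 mm spring travel). My first press settled at 3.2 mm, so I regripped and raised the nut slightly. The last picture shows the gripper clear and the bystanders in view undisturbed, and the job is handed in at about 19 s; no verdict was returned.

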